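# Set the length stop of a bar slicer to its third index hole

## Robot

A 6-joint arm with a two-finger parallel gripper is mounted at the origin on the work surface. World frame = base frame: x ahead of the robot, y to its left, z up, the work surface at z = 0. Lengths are in mm, angles in rad, forces in N, time in s.
With the tool pointing down it reaches from about 350 to 850 mm from the base axis. Payload 8.1 kg.
Tool frame: the origin (TCP) lies midway between the tips of the shut fingers; the grasp point (between the pads) lies 19 mm behind it (arm.hold_point_z is the z of the grasp point in the tool frame, in mm); z points along the fingers, y is the direction in which the jaws open and shut (so a half turn about z gives the same grasp; the last joint's range is limited). The gripper opens to 85 mm and grips with 20 to 120 N. Pads are 22 mm wide; open, the fingers measure 114 mm over their backs; the gripper's body (76 mm by 85 mm) begins 54 mm behind the grasp point. The pads swing forward as they close: fully open they stand 13 mm farther back than shut.
Start: joints at [-1.347, 0.13, 1.488, -0, 1.523, -0.085], TCP at [182.37, -571.618, 231.292] pointing down, gripper open.
Joint ranges: [-2.96, 2.96], [-0.89, 2.26], [0.02, 2.5], [-1.34, 4.48], [0, 2.73], [-2.66, 2.66]. Speed limits (rad/s): [2.39, 2.39, 2.79, 3.14, 3.14, 3.14].

## Interface

Orientations are given as a unit quaternion [w, x, y, z].
In Python, from plant import arm gives the robot as it stands.
- The arm moves only by the tool jog_arm, never from a script. Its argument "motion" is a list that holds one entry, the list of rows, each a list of 7 numbers: the shift along the world's x, y, z in m, then the turn, a rotation vector about the world's x, y, z in degrees, then the gripper's target within -1 to 1 (shut at 1, half-way at 0, fully open at -1). A call has 1 to 12 rows; each row shifts and turns the commanded pose from where the row before left it; what a row does not reach is not made up. A row lasts 1/12 s, in which the tool goes at most 41.7 mm and 7.16 degrees, less where a joint would pass 70% of its speed; a pose out of reach is approached as far as the arm can. A call with a gripper value outside its range is refused whole. The fingers move at their own pace and stop on an object; the grip force is fixed at half the most. Time passes only in rows, so rows that do not move let the fingers close. It gives the time, the measured TCP pose, the force and the opening at its end, in the units of the state.
- arm.state(): the state, without advancing time (a new reading comes with each control period).
- arm.get_image(name): name is "side" or "top"; returns a dict with "image" (420x560x3 uint8, blue, green, red), "z_map" (420x560 float32, mm along the optical axis (not along the pixel's ray), 0 where there is no reading), "intrinsics" (3x3 intrinsics, pixels), "camera_from_world" (4x4, takes a point from world to camera coordinates). Camera axes: x right, y up, looking along -z (the intrinsics and any distortion apply to the point x, -y, -z); pixel columns grow to the right and rows downward; lengths in mm; the calibration is good to about 2 mm. A picture is of the moment at which its call begins.
- arm.finish_job(): hands the job in, once; it reports no verdict.
The state is a dict: "clock": time; "joint_pos": joint angles; "qd": joint speeds; "joint_efforts": joint torques, N m; "position": TCP position; "tool_rot": TCP orientation; "wrist_force": force on the tool from outside, world axes, zero at the start; "moment": the same for the moment, N m; "grip_width": finger opening in mm.
Only numpy, scipy, OpenCV 4.12 (cv2) and the standard library are available. Lean on these libraries where they do the work, as an engineer would, in place of code of your own. Each camera call takes 0.05 s, during which the arm holds its last target. There are 200 camera calls.

## Task

The length stop of the hand slicer is parked at the end of the bed: pull out its detent pin, slide the stop up to the third hole from the blade, feel for that hole with the pin, and push the pin in until its flange sits flush on the stop and it has clicked in. Work gently: do not force the pin anywhere, and leave the jar, the bowl and the cup where they are.

Things in the scene. Friction and masses are not known exactly. Their poses are not given: they have to be found in the camera images.
- cutter: Hand slicer for rice-cake and nougat bars, fixed on the counter: steel bed 135 mm (x) by 400 mm (y) with a white board. Origin on the counter under the middle of the bed, z up. The blade with its grey arm lies shut across the bed at y = +150 mm, black grip towards -x, all below 90 mm. An index rail 34 mm wide runs along y at x = +85 mm, its flat top 40 mm up, its plates 8 mm thick and open below.
- stop (a joint): Travel of the length stop along the rail in m: 0 parked, growing towards the blade (cutter +y); 0.140, give or take the strip's offset, over the third index hole. Range -0.03 to 0.21. It slides with some 2.5 N of friction and stays where it is left; it can be pushed, or drawn along by the pin standing in its hole.
- stop_hole (a point): Centre of the 13 mm pin hole at the top of the stop's blue saddle, 57 mm above the counter. Saddle 44 mm (x) by 50 mm (y), 16 mm thick, its underside 1 mm above the rail. The stop's steel fence plate stands across the bed, 30 to 35 mm from the hole towards the blade (+y), up to 78 mm above the counter.
- pin: Detent pin, red knob, 0.1 kg, at the start in the stop and the parking hole. Origin: centre of the underside of its flange, z up. Flange 30 mm wide, 4 mm high; above it the knob, 24 mm wide, to 40 mm. Shank 12 mm wide, 37 mm long. Two sprung balls 29 mm below the flange, on the +x and -x sides, stand out 2 mm and snap out under the rail plate when home; 9 to 18 N pulls or pushes them through the plate.
- pin_tip (a point): Lower end of the pin's shank, 37 mm below its flange; the last 2.5 mm taper from 12 to 10 mm wide. It is 20 mm above the counter when the pin is home. With the pin raised by 22 to 27 mm the tip is clear of the rail but still in the stop's hole. A press of 5 to 10 N on the rail is enough to feel for a hole, 25 N seats the pin; more than 35 N of hand force is forcing it.
- spice_jar: Loose glass jar with a black cap, 44 mm wide, 95 mm high. Origin at the centre of its underside.
- bowl: Loose white bowl, 110 mm wide, 50 mm high. Origin at the centre of its underside.
- cup: Loose green cup, 72 mm wide, 85 mm high. Origin at the centre of its underside.
- park_hole (a point): Mouth of the parking hole in the silver part of the rail, cutter x = +85, y = -115 mm, 40 mm above the counter. All holes of rail and stop are 13 mm wide, without chamfer.
- third_hole (a point): Nominal mouth of the third index hole: cutter x = +85, y = +25 mm, 40 mm up. The brass index strip has five holes 30 mm apart along y, the first nearest the blade at nominal y = +85 mm. The strip is screwed on through slots and sits up to 9 mm off this nominal place, either way along y: the true hole must be felt for. This point does not show the offset.

How it is judged (in metres and radians):
On the way, in this order (a step that is already met when the one before it is completed fails the run):
1. the pin is drawn clear of the rail (z of pin_tip in the frame of cutter above 0.0402 m), for 0.1 s.
2. the stop is at the third hole and the pin still up (value of joint stop between 0.1285 and 0.1515 m and z of pin_tip in the frame of cutter above 0.034 m), for 0.1 s.
At the end, for the whole second after the job is handed in: The stop stands at the third hole from the blade (within 11.5 mm of 0.140 m of travel) and the pin stands upright through stop and rail there, its flange within 2.5 mm of the saddle's top, its balls through; all is at rest and released (value of joint stop between 0.1285 and 0.1515 m and z of pin in the frame of cutter between 0.054 and 0.0595 m and horizontal distance between pin_tip and stop_hole below 0.003 m and angle between pin's own z axis and vertical below 0.06 rad and linear speed of pin below 0.01 m/s and velocity of joint stop between -0.005 and 0.005 m/s); the robot touches nothing.
It fails at once if the pin is forced: its contact forces with the slicer (the sprung balls' own included, about 15 N) add up to more than 60 N (contact force between pin and cutter above 60 N).
It fails at once if the jar, the bowl or the cup is moved by more than 20 mm (distance of any of spice_jar, bowl, cup from where it was at the start of the episode above 0.02 m).
It also fails if it takes over 51 s, if anything falls off the work surface, if the arm or the gripper's body presses on something with over 40 N, if the wrist force passes 120 N, or if a joint passes its speed limit or range.

## Working session

There is one attempt and no reset: what is moved stays moved. The work goes in short steps, Python scripts to look and compute and a tool call to move; the robot and the scene stay as the last step left them, time stands still between calls to the robot, and variables do not carry over. Pictures are saved under pics/ and viewed, on a budget of 10 in all, crops included, one or two more only if the job needs it, and the job is handed in when it is done.

Besides the shell and the picture viewer there is one more tool, called after "Emit:" as name(argument=value, ...) on one line, values as JSON. jog_arm: Moves the arm, as the interface text tells. Its arguments: {"type":"object","properties":{"motion":{"type":"array","items":{"type":"array","items":{"type":"array","items":{"type":"number"}}}}},"required":["motion"]}

```bash
ls; mkdir -p pics; cat > h.py <<'E'
import sys; sys.path.insert(0,'.')
import numpy as np, cv2
from plant import arm
def grab(n):
    d=arm.get_image(n); return d
def pts(d):
    z=d["z_map"].astype(float);K=np.array(d["intrinsics"]);h,w=z.shape
    u,v=np.meshgrid(np.arange(w),np.arange(h))
    x=(u-K[0,2])/K[0,0]*z;y=(v-K[1,2])/K[1,1]*z
    P=np.stack([x,-y,-z,np.ones_like(z)],-1)
    return (P@np.linalg.inv(np.array(d["camera_from_world"])).T)[...,:3]
E
python3 - <<'E'
from h import *
for n in("top","side"):
    d=grab(n);cv2.imwrite(f"pics/{n}0.png",d["image"]);np.savez(f"{n}0.npz",**d)
    print(d["intrinsics"],d["camera_from_world"])
print(arm.state(),arm.hold_point_z)
E
```

```text
pics
[[449.88556596   0.         279.67089485]
 [  0.         449.88556596 212.08090704]
 [  0.           0.           1.        ]] [[-1.59997989e-02 -9.99868488e-01 -2.64805280e-03  1.72520838e+00]
 [ 9.75410473e-01 -1.61905441e-02  2.19800536e-01 -5.54536753e+02]
 [-2.19814503e-01  9.33825937e-04  9.75541241e-01 -1.12141315e+03]
 [ 0.00000000e+00  0.00000000e+00  0.00000000e+00  1.00000000e+00]]
[[395.32853748   0.         273.81753226]
 [  0.         395.32853748 207.8638585 ]
 [  0.           0.           1.        ]] [[ 9.77696314e-01 -2.09390636e-01  1.62935394e-02 -5.47099379e+02]
 [ 1.28154009e-01  6.56244017e-01  7.43586135e-01 -1.25439540e+02]
 [-1.66392511e-01 -7.24913341e-01  6.68441606e-01 -8.78248222e+02]
 [ 0.00000000e+00  0.00000000e+00  0.00000000e+00  1.00000000e+00]]
{'clock': 0.1, 'joint_pos': array([-1.34738856e+00,  1.31154477e-01,  1.48916011e+00, -1.17159449e-05,
        1.52302151e+00, -8.53744859e-02]), 'qd': array([-2.57478167e-05, -1.51524572e-03, -1.82724518e-03, -6.20180169e-04,
       -4.11893807e-04,  9.25893023e-04]), 'joint_efforts': array([ 1.99815928e-03, -5.70948672e+01, -5.01943874e+01, -6.97705514e-05,
        8.16082262e-03,  5.95499500e-05]), 'position': array([ 182.25916718, -571.12019435,  230.31386677]), 'tool_rot': array([-8.69240958e-04,  9.88104926e-01,  1.53778719e-01, -6.59525304e-05]), 'wrist_force': array([0.45509481, 0.53228916, 0.04037695]), 'moment': array([-0.00457646, -0.01108398,  0.00050724]), 'grip_width': 85.33143504476955} -18.700000000000003
```

View pics/top0.png

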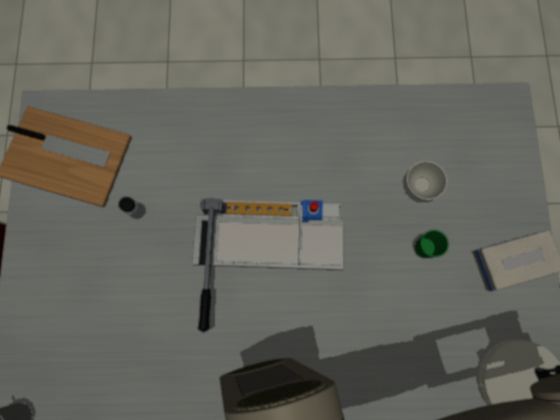

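View pics/side0.png

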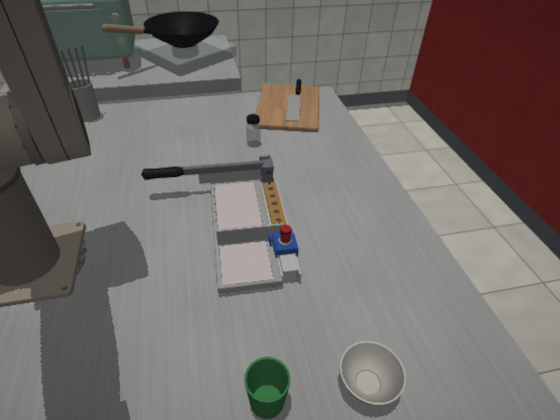

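Top view: slicer bed around (270,240), blade at the left (205,265), brass strip (258,209), blue saddle (312,209) with the red knob (313,207). The bowl (427,181), cup (432,244) and jar (129,205) are well away. The side view agrees, with the knob at (285,234).

```bash
cat >> h.py <<'E'
def ray(d,u,v,zp):
    K=np.array(d["intrinsics"]);T=np.linalg.inv(np.array(d["camera_from_world"]))
    c=T[:3,3];r=T[:3,:3]@np.array([(u-K[0,2])/K[0,0],-(v-K[1,2])/K[1,1],-1.]);return c+r*(zp-c[2])/r[2]
def masks(im):
    h=cv2.cvtColor(im,cv2.COLOR_BGR2HSV);H,S,V=cv2.split(h)
    return dict(red=((H<8)|(H>172))&(S>150)&(V>50),blue=(H>105)&(H<130)&(S>150)&(V>50),brass=(H>10)&(H<28)&(S>120)&(V>80))
E
python3 - <<'E'
from h import *
for n in("top","side"):
    d=dict(np.load(n+"0.npz"));P=pts(d)
    for k,m in masks(d["image"]).items():
        m=m.astype(np.uint8)
        nc,l,st,ce=cv2.connectedComponentsWithStats(m)
        for i in range(1,nc):
            x,y,w,h,a=st[i]
            if a<25 : continue
            if n=="top" and not(190<ce[i][0]<350 and 190<ce[i][1]<280):continue
            if n=="side" and not(200<ce[i][0]<320 and 150<ce[i][1]<290):continue
            q=P[l==i];print(n,k,st[i],ce[i].round(1),"med",np.median(q,0).round(1),"lo",np.percentile(q,3,axis=0).round(1),"hi",np.percentile(q,97,axis=0).round(1))
            r=cv2.minAreaRect(np.argwhere(l==i)[:,::-1].astype(np.float32));print(r)
            if k=="brass":
                print("corners z40",[ray(d,*c,40).round(1)[:2] for c in cv2.boxPoints(r)])
            if k=="red": 
                top=q[:,2].max(); s=q[q[:,2]>top-5];print("knobtop",top,s.mean(0),len(s)); print("ray97",ray(d,*ce[i],97))
    im=d["image"]
    c=im[185:285,185:355] if n=="top" else im[150:290,200:310]
    s=min(800//c.shape[1],600//c.shape[0]);cv2.imwrite(f"pics/c_{n}.png",cv2.resize(c,None,fx=s,fy=s,interpolation=cv2.INTER_CUBIC))
# bed outline, heights
d=dict(np.load("top0.npz"));P=pts(d)
for u in (225,245,270,290,330):
    print(u,[(v,*P[v,u].round(0)) for v in (203,206,209,212,220,240,260)])
E
```

```text
top red [310 202   8   9  54] [313.6 206. ] med [561.1 -95.   98. ] lo [ 551.6 -103.1   93.3] hi [570.8 -85.2 100.4]
((313.75, 206.25), (7.071067810058594, 7.77817440032959), 45.0)
knobtop 101.12840307357646 [561.97006433 -94.09282078  98.46907378] 41
ray97 [560.98298765 -94.29186364  97.        ]
top blue [302 201  20  20 194] [310.4 211.4] med [551.4 -81.8  57.6] lo [ 537.4 -116.6   51.3] hi [584.3 -68.7  61.3]
((311.5, 210.5), (19.0, 19.0), 90.0)
top brass [227 202  65  14 616] [258.8 208.5] med [570.5  47.8  40.9] lo [553.9 -32.3  35.7] hi [585.7 129.9  45.5]
((258.98388671875, 208.49948120117188), (64.28913879394531, 11.25221061706543), 1.8476102352142334)
corners z40 [array([559. , 134.7]), array([590., 134.]), array([581.4, -39. ]), array([550.4, -37.3])]
side red [281 225  10  17 137] [285.2 233.2] med [ 561.1 -101.8   89.1] lo [ 552.5 -105.3   67.3] hi [570.6 -88.4  99.6]
((285.5, 233.0), (16.0, 9.0), 90.0)
knobtop 689.246940042363 [ 404.83869872 -668.89239208  689.24694004] 1
ray97 [ 558.9988432  -108.65272142   97.        ]
side blue [269 231  29  24 327] [283.3 244.7] med
[... 2019 characters left out ...]
2, np.float64(558.0), np.float64(-35.0), np.float64(45.0)), (220, np.float64(539.0), np.float64(-35.0), np.float64(29.0)), (240, np.float64(485.0), np.float64(-34.0), np.float64(32.0)), (260, np.float64(431.0), np.float64(-32.0), np.float64(31.0))]
330 [(203, np.float64(590.0), np.float64(-147.0), np.float64(7.0)), (206, np.float64(574.0), np.float64(-143.0), np.float64(40.0)), (209, np.float64(565.0), np.float64(-142.0), np.float64(42.0)), (212, np.float64(558.0), np.float64(-142.0), np.float64(38.0)), (220, np.float64(538.0), np.float64(-143.0), np.float64(28.0)), (240, np.float64(482.0), np.float64(-140.0), np.float64(36.0)), (260, np.float64(430.0), np.float64(-138.0), np.float64(27.0))]
```

View pics/c_top.png

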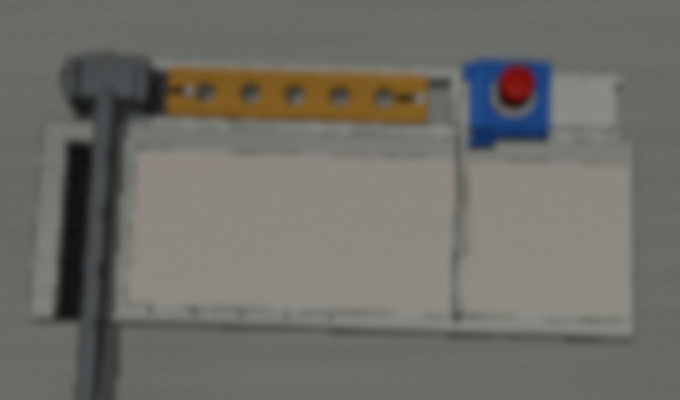

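View pics/c_side.png

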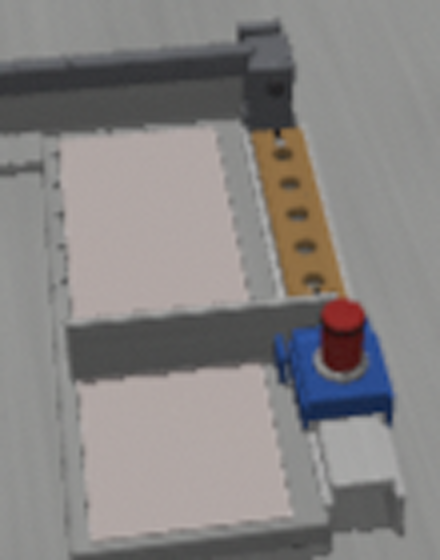

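```bash
cat >> h.py <<'E'
def holes(d,box):
    x0,y0,x1,y1=box;S=6
    im=cv2.resize(d["image"][y0:y1,x0:x1],None,fx=S,fy=S,interpolation=cv2.INTER_CUBIC)
    m=masks(im)["brass"].astype(np.uint8)
    c=max(cv2.findContours(m,cv2.RETR_EXTERNAL,cv2.CHAIN_APPROX_NONE)[0],key=cv2.contourArea)
    f=np.zeros_like(m);cv2.drawContours(f,[c],-1,1,-1);f=cv2.erode(f,np.ones((7,7),np.uint8))
    n,l,st,ce=cv2.connectedComponentsWithStats(f&(1-m))
    return [(st[i][4]/S/S,ray(d,(ce[i][0]+.5)/S-.5+x0,(ce[i][1]+.5)/S-.5+y0,40)[:2].round(1)) for i in range(1,n) if st[i][4]>60]
E
python3 - <<'E'
from h import *
d=dict(np.load("top0.npz"));s=dict(np.load("side0.npz"))
for D in(d,s):
    for h in holes(D,(222,195,298,222) if D is d else (255,175,295,230)):print(h)
    print("cam",np.linalg.inv(D["camera_from_world"])[:3,3].round(0))
# knob top via rays: top rows in both views
P=pts(d);m=masks(d["image"])["red"];q=P[m&(P[...,2]>93)];print("top knob",q.mean(0),len(q))
u=[np.argwhere(m)[:,1].min(),np.argwhere(m)[:,1].max()];print(u,[ray(d,x,205,97) for x in u])
m=masks(s["image"])["red"];m[:, :270]=0;m[:,300:]=0;m[:220]=0;m[260:]=0
w=np.argwhere(m)
for v in range(225,242): r=w[w[:,0]==v][:,1];print(v,r.min(),r.max(),pts(s)[v,int(r.mean())].round(0))
# saddle blue in top: extents cast at z57
m=masks(d["image"])["blue"];a=np.argwhere(m)
for v in range(201,221):
    r=a[a[:,0]==v][:,1]
    if len(r):print(v,r.min(),r.max(),ray(d,r.min()-.5,v,57)[:2].round(1),ray(d,r.max()+.5,v,57)[:2].round(1))
E
```

```text
(np.float64(16.13888888888889), array([571.4,  79.4]))
(np.float64(16.166666666666668), array([569.8,  49.5]))
(np.float64(15.611111111111112), array([568.5,  19.6]))
(np.float64(16.805555555555554), array([566.6, -10.2]))
(np.float64(2.388888888888889), array([567.5, -23.5]))
cam [ 294.   -6. 1216.]
(np.float64(6.388888888888889), array([572.9, 109.8]))
(np.float64(9.0), array([571.1,  79.2]))
(np.float64(10.75), array([569.9,  49.2]))
(np.float64(12.083333333333334), array([568.1,  19.1]))
cam [ 405. -669.  689.]
top knob [561.22462408 -94.36208189  97.67925233] 52
[np.int64(310), np.int64(317)] [array([563.81432469, -85.14510823,  97.        ]), array([ 563.51643065, -103.04453214,   97.        ])]
225 284 286 [564. -87. 100.]
226 282 289 [563. -90. 100.]
227 281 289 [562. -93. 100.]
228 281 290 [562. -95.  98.]
229 281 290 [562. -96.  97.]
230 281 290 [ 560. -102.  100.]
231 281 289 [ 559. -105.  100.]
232 283 288 [ 560. -105.   97.]
233 281 289 [ 557. -106.   95.]
234 281 289 [ 560. -105.   90.]
235 281 289 [ 560. -103.   85.]
236 281 289 [ 560. -105.   85.]
237 281 289 [ 560. -
[... 275 characters left out ...]
21 [576.5 -65.5] [ 575.7 -118.5]
205 303 321 [573.8 -68.1] [ 572.9 -118.4]
206 303 321 [571.1 -68. ] [ 570.2 -118.3]
207 303 321 [568.3 -68. ] [ 567.5 -118.2]
208 303 321 [565.6 -67.9] [ 564.8 -118.1]
209 303 321 [562.9 -67.8] [ 562.1 -118. ]
210 303 321 [560.2 -67.7] [ 559.4 -117.9]
211 303 321 [557.5 -67.7] [ 556.6 -117.8]
212 303 321 [554.8 -67.6] [ 553.9 -117.7]
213 303 320 [552.1 -67.5] [ 551.3 -115. ]
214 303 321 [549.4 -67.4] [ 548.5 -117.5]
215 303 321 [546.7 -67.4] [ 545.8 -117.4]
216 303 321 [544.  -67.3] [ 543.1 -117.3]
217 304 320 [541.2 -69.9] [ 540.5 -114.6]
218 304 320 [538.5 -69.8] [ 537.8 -114.5]
219 304 308 [535.9 -69.7] [535.6 -82.9]
220 303 307 [533.2 -67. ] [533.  -80.1]
```

The holes are visible in both views. The third is at about (569.9, 49.4), the pin at about (562.4, -93.7), and the yaw is about -2.95°. Expected travel is about 143 mm. Next I move above the knob with the jaws along cutter x.

Emit:
jog_arm(motion=[[[0.0238,0.0298,0,0,0,5.78,-1],[0.0238,0.0298,0,0,0,5.78,-1],[0.0238,0.0298,0,0,0,5.78,-1],[0.0238,0.0298,0,0,0,5.78,-1],[0.0238,0.0298,0,0,0,5.78,-1],[0.0238,0.0298,0,0,0,5.78,-1],[0.0238,0.0298,0,0,0,5.78,-1],[0.0238,0.0298,0,0,0,5.78,-1],[0.0238,0.0298,0,0,0,5.78,-1],[0.0238,0.0298,0,0,0,5.78,-1],[0.0238,0.0298,0,0,0,5.78,-1],[0.0238,0.0298,0,0,0,5.78,-1]]])

```text
clock: 1.1
position: [468.6, -212.2, 231.0]
tool_rot: [-0.0, 0.723, 0.69, -0.0]
wrist_force: [-0.6, 0.4, -0.5]
grip_width: 85.6
```

Emit:
jog_arm(motion=[[[0.0238,0.0298,0,0,0,0,-1],[0.0238,0.0298,0,0,0,0,-1],[0.0238,0.0298,0,0,0,0,-1],[0.0235,0.0298,0,0,0,0,-1],[0,0,-0.03,0,0,0,-1],[0,0,-0.03,0,0,0,-1],[0,0,-0.02,0,0,0,-1],[0,0,0,0,0,0,-1],[0,0,0,0,0,0,-1],[0,0,0,0,0,0,-1]]])

```text
clock: 1.93
position: [563.5, -95.1, 152.7]
tool_rot: [0.001, 0.725, 0.689, 0.0]
wrist_force: [-0.4, 0.6, 0.4]
grip_width: 85.5
```

Emit:
jog_arm(motion=[[[0,0,-0.03,0,0,0,-1],[0,0,-0.03,0,0,0,-1],[0,0,-0.02,0,0,0,-1],[0,0,-0.008,0,0,0,-1],[0,0,0,0,0,0,-1],[0,0,0,0,0,0,-1],[0,0,0,0,0,0,-1]]])

```text
clock: 2.52
position: [564.8, -95.4, 66.1]
tool_rot: [0.002, 0.725, 0.689, 0.001]
wrist_force: [0.8, -0.2, -0.2]
grip_width: 85.5
```

```bash
python3 - <<'E'
from h import *
print(arm.state())
d=grab("side");P=cv2.resize(d["image"][120:300,180:400],None,fx=3.3,fy=3.3,interpolation=cv2.INTER_CUBIC);cv2.imwrite("pics/s1.png",P)
E
```

```text
{'clock': 2.5167, 'joint_pos': array([-2.56874768e-01,  1.94030732e-01,  1.73036684e+00,  1.76128714e-05,
        1.21314868e+00, -2.05297983e-01]), 'qd': array([ 6.35529974e-04, -2.21881573e-03,  1.43386024e-03,  9.65796248e-04,
       -4.37776049e-03, -9.92014460e-05]), 'joint_efforts': array([-1.95728999e-02, -5.42860115e+01, -4.42545748e+01, -1.76814217e-03,
        4.62148909e-02,  7.33078878e-05]), 'position': array([564.76700714, -95.40866697,  66.05739935]), 'tool_rot': array([0.00171591, 0.72510542, 0.68863491, 0.00107195]), 'wrist_force': array([ 0.79227373, -0.17056176, -0.16517832]), 'moment': array([-0.0398304 , -0.01707212, -0.04095996]), 'grip_width': 85.54794124344343}
```

View pics/s1.png

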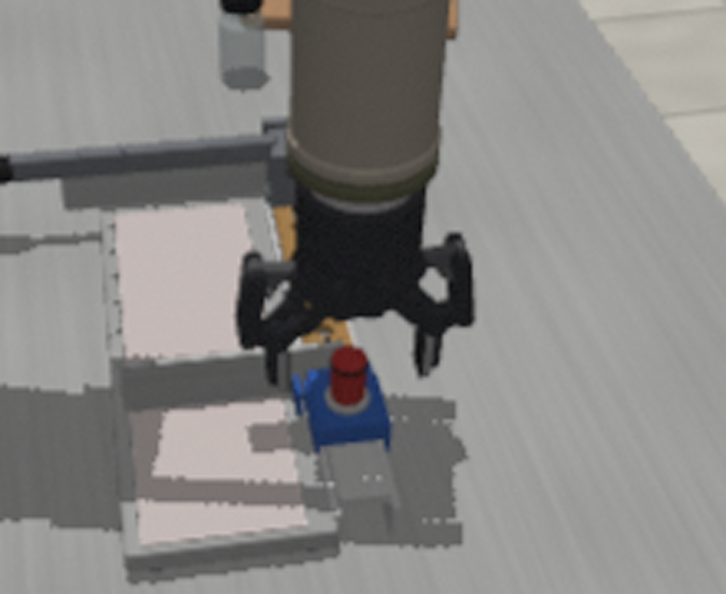

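The side view shows the fingers on either side of the red knob (348,375). I centre and close in steps, watching the side force.

Emit:
jog_arm(motion=[[[-0.0023,0.0016,-0.002,0,0,0,0],[0,0,0,0,0,0,0.3],[0,0,0,0,0,0,0.34],[0,0,0,0,0,0,0.34],[0,0,0,0,0,0,0.34],[0,0,0,0,0,0,0.34],[0,0,0,0,0,0,0.34],[0,0,0,0,0,0,0.34]]])

```text
clock: 3.23
position: [560.6, -93.2, 61.3]
tool_rot: [-0.0, 0.725, 0.689, -0.0]
wrist_force: [0.1, -0.0, -0.3]
grip_width: 28.1
```

```bash
python3 - <<'E'
from h import *
s=arm.state();print(s['position'],s['wrist_force'],s['grip_width'])
d=grab("side");P=cv2.resize(d["image"][200:270,240:330],None,fx=8,fy=8,interpolation=cv2.INTER_CUBIC);cv2.imwrite("pics/s2.png",P)
E
```

```text
[560.5673254  -93.20762061  61.25051104] [ 0.09231175 -0.04705797 -0.28661197] 28.053630242716558
```

View pics/s2.png

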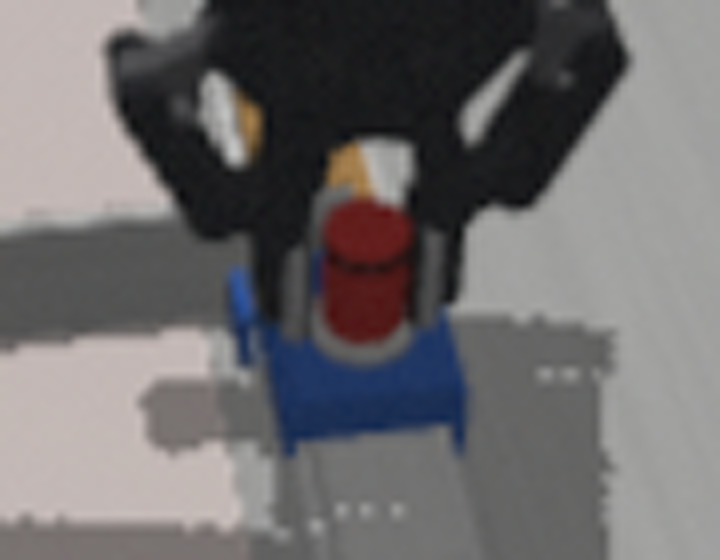

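The knob (322–412 px) sits closer to the right (+x) pad. I shift about 1.3 mm in +x, raise 2.5 mm to clear the flange, and close in small steps.

Emit:
jog_arm(motion=[[[0.0013,-0.0005,0.0025,0,0,0,0.34],[0,0,0,0,0,0,0.34],[0,0,0,0,0,0,0.38],[0,0,0,0,0,0,0.4],[0,0,0,0,0,0,0.4],[0,0,0,0,0,0,0.4]]])

```text
clock: 3.78
position: [561.8, -93.7, 63.7]
tool_rot: [-0.0, 0.725, 0.689, -0.0]
wrist_force: [0.8, 0.4, 0.2]
grip_width: 25.6
```

Emit:
jog_arm(motion=[[[0,0,0,0,0,0,0.42],[0,0,0,0,0,0,0.42],[0,0,0,0,0,0,0.42]]])

```text
clock: 4.03
position: [561.9, -93.7, 63.8]
tool_rot: [0.0, 0.725, 0.689, 0.0]
wrist_force: [0.4, 0.3, -0.1]
grip_width: 25.0
```

Emit:
jog_arm(motion=[[[0,0,0,0,0,0,0.44],[0,0,0,0,0,0,0.44],[0,0,0,0,0,0,0.45],[0,0,0,0,0,0,0.46],[0,0,0,0,0,0,0.48]]])

```text
clock: 4.45
position: [561.9, -93.8, 64.0]
tool_rot: [0.0, 0.725, 0.689, 0.0]
wrist_force: [0.2, -0.4, 1.2]
grip_width: 22.8
```

Emit:
jog_arm(motion=[[[0,0,0,0,0,0,0.6],[0,0,0,0,0,0,0.8],[0,0,0,0,0,0,1],[0,0,0,0,0,0,1]]])

```text
clock: 4.78
position: [562.0, -93.7, 64.0]
tool_rot: [0.0, 0.725, 0.689, 0.0]
wrist_force: [-0.2, 0.1, 3.3]
grip_width: 22.4
```

Emit:
jog_arm(motion=[[[0,0,0.001,0,0,0,1],[0,0,0.001,0,0,0,1],[0,0,0.001,0,0,0,1],[0,0,0.001,0,0,0,1],[0,0,0.001,0,0,0,1],[0,0,0.001,0,0,0,1]]])

```text
clock: 5.28
position: [561.7, -93.7, 69.7]
tool_rot: [-0.0, 0.725, 0.689, -0.0]
wrist_force: [1.9, 0.8, -3.9]
grip_width: 22.1
```

Emit:
jog_arm(motion=[[[0,0,0.002,0,0,0,1],[0,0,0.002,0,0,0,1],[0,0,0.002,0,0,0,1],[0,0,0.002,0,0,0,1],[0,0,0.002,0,0,0,1],[0,0,0.002,0,0,0,1]]])

```text
clock: 5.78
position: [561.8, -93.7, 82.0]
tool_rot: [-0.0, 0.725, 0.689, -0.0]
wrist_force: [2.4, -0.0, -4.4]
grip_width: 22.5
```

Emit:
jog_arm(motion=[[[0,0,0.002,0,0,0,1],[0,0,0.002,0,0,0,1],[0,0,0.002,0,0,0,1],[0,0,0,0,0,0,1],[0,0,0,0,0,0,1]]])

```text
clock: 6.2
position: [562.3, -93.8, 88.5]
tool_rot: [0.0, 0.725, 0.689, 0.0]
wrist_force: [1.1, 0.4, -0.3]
grip_width: 22.1
```

```bash
python3 - <<'E'
from h import *
s=arm.state();print(s['position'],s['wrist_force'],s['grip_width'])
d=grab("side");P=cv2.resize(d["image"][180:270,240:330],None,fx=6,fy=6,interpolation=cv2.INTER_CUBIC);cv2.imwrite("pics/s3.png",P)
E
```

```text
[562.28707516 -93.82878182  88.53773437] [ 1.06657603  0.39945513 -0.28938369] 22.06897747776135
```

View pics/s3.png

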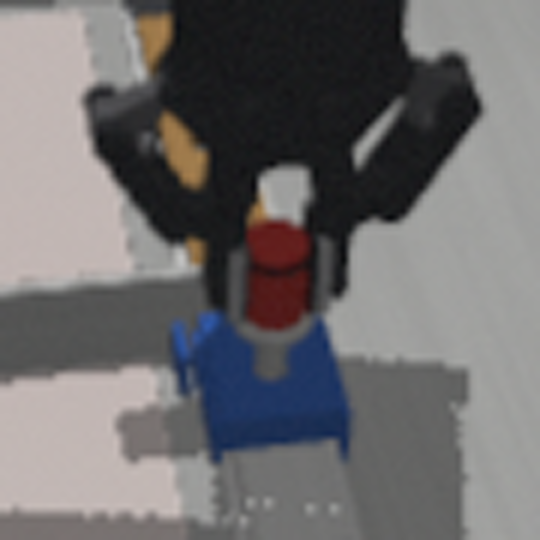

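```bash
python3 - <<'E'
from h import *
d=dict(np.load("side0.npz"));K=d["intrinsics"];T=d["camera_from_world"]
for z in (97,115,118,121,124):
    c=T@np.array([562.4,-93.7,z,1]);print(z,K[0,0]*c[0]/-c[2]+K[0,2],K[1,1]*-c[1]/-c[2]+K[1,2])
E
```

```text
97 285.1051619423092 227.99530115162207
115 285.4095704064006 221.89024959520083
118 285.4611683677308 220.85542878275248
121 285.51301777003874 219.8155652060136
124 285.56512045575147 218.77062191426378
```

Emit:
jog_arm(motion=[[[0.0002,0.003,0,0,0,0,1],[0.0003,0.006,0,0,0,0,1],[0.0004,0.008,0,0,0,0,1],[0.0004,0.008,0,0,0,0,1],[0.0004,0.008,0,0,0,0,1],[0.0004,0.008,0,0,0,0,1],[0.0004,0.008,0,0,0,0,1],[0.0004,0.008,0,0,0,0,1],[0.0004,0.008,0,0,0,0,1],[0.0003,0.006,0,0,0,0,1],[0,0,0,0,0,0,1]]])

```text
clock: 7.17
position: [565.5, -21.0, 87.7]
tool_rot: [-0.0, 0.725, 0.689, 0.0]
wrist_force: [2.7, 0.6, -0.1]
grip_width: 22.6
```

Emit:
jog_arm(motion=[[[0.0003,0.006,0,0,0,0,1],[0.0004,0.008,0,0,0,0,1],[0.0004,0.008,0,0,0,0,1],[0.0004,0.008,0,0,0,0,1],[0.0004,0.008,0,0,0,0,1],[0.0004,0.008,0,0,0,0,1],[0.0004,0.008,0,0,0,0,1],[0.0003,0.006,0,0,0,0,1],[0.0002,0.004,0,0,0,0,1],[0.0001,0.002,0,0,0,0,1],[0,0,0,0,0,0,1],[0,0,0,0,0,0,1]]])

```text
clock: 8.17
position: [568.7, 43.8, 87.7]
tool_rot: [-0.0, 0.725, 0.689, 0.0]
wrist_force: [2.1, 1.1, -1.7]
grip_width: 22.3
```

Emit:
jog_arm(motion=[[[0.0001,0.002,0,0,0,0,1],[0.0001,0.002,0,0,0,0,1],[0.0001,0.0013,0,0,0,0,1],[0,0,-0.001,0,0,0,1],[0,0,-0.001,0,0,0,1],[0,0,0,0,0,0,1],[0,0,0,0,0,0,1]]])

```text
clock: 8.75
position: [569.0, 48.6, 85.6]
tool_rot: [-0.0, 0.725, 0.689, -0.0]
wrist_force: [0.8, -1.2, -2.0]
grip_width: 22.1
```

```bash
python3 - <<'E'
from h import *
s=arm.state();print(s['position'],s['wrist_force'],s['moment'])
d=grab("side");P=cv2.resize(d["image"][130:240,210:330],None,fx=5,fy=5,interpolation=cv2.INTER_CUBIC);cv2.imwrite("pics/s4.png",P)
E
```

```text
[568.96492193  48.59899581  85.61224083] [ 0.81278738 -1.18587522 -1.97244273] [-0.29189242 -0.273607    0.04687147]
```

View pics/s4.png

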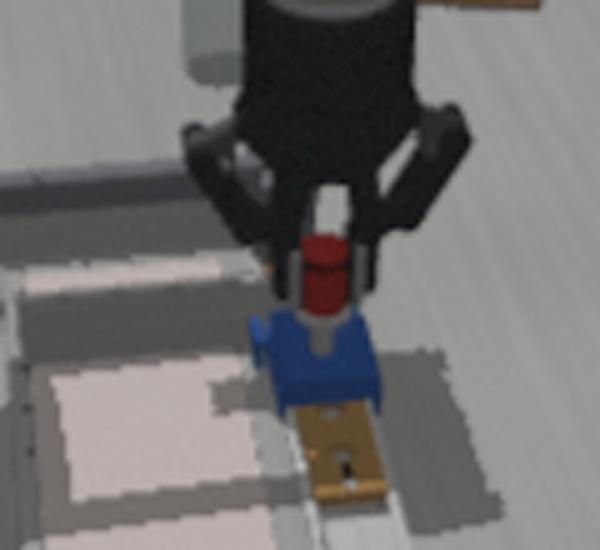

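The stop followed with the pin still standing in it; the brass strip is visible in front of the saddle at (340,455). Now I feel downward.

Emit:
jog_arm(motion=[[[0,0,-0.0005,0,0,0,1],[0,0,-0.0005,0,0,0,1],[0,0,-0.0005,0,0,0,1],[0,0,-0.0005,0,0,0,1],[0,0,0,0,0,0,1]]])

```text
clock: 9.22
position: [569.2, 48.6, 83.9]
tool_rot: [0.0, 0.725, 0.689, 0.0]
wrist_force: [0.8, -1.8, 1.2]
grip_width: 22.6
```

Emit:
jog_arm(motion=[[[0,0,-0.0005,0,0,0,1],[0,0,-0.0005,0,0,0,1],[0,0,0,0,0,0,1]]])

```text
clock: 9.47
position: [569.4, 48.6, 83.7]
tool_rot: [0.0, 0.725, 0.689, 0.0]
wrist_force: [-1.8, -1.1, 7.2]
grip_width: 22.3
```

Contact at z = 83.7 with 7 N, on the rail. I search along +y first, toward the camera estimate.

Emit:
jog_arm(motion=[[[0,0.0005,0,0,0,0,1],[0,0.0005,0,0,0,0,1],[0,0,0,0,0,0,1]]])

```text
clock: 9.72
position: [569.4, 49.1, 83.7]
tool_rot: [0.001, 0.725, 0.689, -0.0]
wrist_force: [-0.9, -4.1, 6.6]
grip_width: 22.7
```

Emit:
jog_arm(motion=[[[0,0.0005,0,0,0,0,1],[0,0.0005,0,0,0,0,1],[0,0,0,0,0,0,1]]])

```text
clock: 9.97
position: [569.5, 49.7, 83.6]
tool_rot: [0.001, 0.725, 0.689, -0.0]
wrist_force: [-1.3, -4.4, 7.0]
grip_width: 22.5
```

Emit:
jog_arm(motion=[[[0,0.0005,0,0,0,0,1],[0.0001,0.0005,0,0,0,0,1],[0,0,0,0,0,0,1]]])

```text
clock: 10.22
position: [569.2, 51.5, 82.9]
tool_rot: [0.0, 0.725, 0.689, 0.0]
wrist_force: [0.6, -2.8, 0.7]
grip_width: 22.3
```

Emit:
jog_arm(motion=[[[0,0.0005,0,0,0,0,1],[0,0.0005,0,0,0,0,1],[0,0,0,0,0,0,1]]])

```text
clock: 10.47
position: [569.2, 52.5, 82.6]
tool_rot: [0.0, 0.725, 0.689, -0.0]
wrist_force: [1.9, -3.9, -0.9]
grip_width: 22.3
```

It dropped into the hole: vertical force is gone at y of about 51.5. I lower gently.

Emit:
jog_arm(motion=[[[0,-0.0005,-0.0003,0,0,0,1],[0,0,-0.0004,0,0,0,1],[0,0,-0.0004,0,0,0,1],[0,0,0,0,0,0,1]]])

```text
clock: 10.8
position: [569.1, 52.2, 81.5]
tool_rot: [-0.0, 0.725, 0.689, 0.0]
wrist_force: [2.1, -2.3, -0.7]
grip_width: 22.6
```

Emit:
jog_arm(motion=[[[0,-0.0005,-0.0005,0,0,0,1],[0,0,-0.0005,0,0,0,1],[0,0,-0.0005,0,0,0,1],[0,0,0,0,0,0,1]]])

```text
clock: 11.13
position: [569.0, 51.7, 79.9]
tool_rot: [-0.0, 0.725, 0.689, -0.0]
wrist_force: [2.9, -0.8, 0.5]
grip_width: 22.3
```

Emit:
jog_arm(motion=[[[0.0003,0,-0.0007,0,0,0,1],[0,0,-0.0007,0,0,0,1],[0,0,-0.0007,0,0,0,1],[0,0,-0.0007,0,0,0,1],[0,0,0,0,0,0,1]]])

```text
clock: 11.55
position: [569.1, 51.6, 76.9]
tool_rot: [-0.0, 0.725, 0.689, -0.0]
wrist_force: [2.3, -0.7, -1.7]
grip_width: 22.6
```

Emit:
jog_arm(motion=[[[0.0002,0,-0.0007,0,0,0,1],[0,0,-0.0007,0,0,0,1],[0,0,-0.0007,0,0,0,1],[0,0,-0.0007,0,0,0,1],[0,0,0,0,0,0,1]]])

```text
clock: 11.97
position: [569.5, 51.5, 74.3]
tool_rot: [-0.0, 0.725, 0.689, -0.0]
wrist_force: [1.4, -0.7, -0.9]
grip_width: 22.5
```

Emit:
jog_arm(motion=[[[0,0,-0.0007,0,0,0,1],[0,0,-0.0007,0,0,0,1],[0,0,-0.0007,0,0,0,1],[0,0,0,0,0,0,1]]])

```text
clock: 12.3
position: [569.4, 51.5, 72.1]
tool_rot: [-0.0, 0.725, 0.689, -0.0]
wrist_force: [1.3, -0.8, -1.5]
grip_width: 22.7
```

Emit:
jog_arm(motion=[[[0,0,-0.0007,0,0,0,1],[0,0,-0.0007,0,0,0,1],[0,0,-0.0007,0,0,0,1],[0,0,-0.0007,0,0,0,1],[0,0,0,0,0,0,1]]])

```text
clock: 12.72
position: [569.4, 51.6, 69.3]
tool_rot: [-0.0, 0.725, 0.689, -0.0]
wrist_force: [0.7, -1.8, -2.1]
grip_width: 22.2
```

Emit:
jog_arm(motion=[[[0,0,-0.0007,0,0,0,1],[0,0,-0.0007,0,0,0,1],[0,0,-0.0007,0,0,0,1],[0,0,0,0,0,0,1]]])

```text
clock: 13.05
position: [569.3, 51.6, 66.8]
tool_rot: [-0.0, 0.725, 0.689, -0.0]
wrist_force: [2.4, -1.5, -7.2]
grip_width: 22.3
```

The pin is being pulled down by the balls snapping out under the plate. I continue until it sits flush.

Emit:
jog_arm(motion=[[[0,0,-0.0006,0,0,0,1],[0,0,-0.0006,0,0,0,1],[0,0,-0.0006,0,0,0,1],[0,0,0,0,0,0,1]]])

```text
clock: 13.38
position: [569.5, 51.7, 65.7]
tool_rot: [-0.0, 0.725, 0.689, -0.0]
wrist_force: [0.8, 0.9, -2.8]
grip_width: 22.7
```

Emit:
jog_arm(motion=[[[0,0,-0.0005,0,0,0,1],[0,0,-0.0005,0,0,0,1],[0,0,0,0,0,0,1]]])

```text
clock: 13.63
position: [569.6, 51.7, 64.9]
tool_rot: [-0.0, 0.725, 0.689, 0.0]
wrist_force: [-0.3, -0.1, -0.6]
grip_width: 22.2
```

Emit:
jog_arm(motion=[[[0,0,-0.0005,0,0,0,1],[0,0,-0.0005,0,0,0,1],[0,0,0,0,0,0,1]]])

```text
clock: 13.88
position: [569.8, 51.6, 64.0]
tool_rot: [0.0, 0.725, 0.689, 0.0]
wrist_force: [-0.3, 1.0, 1.1]
grip_width: 22.2
```

Emit:
jog_arm(motion=[[[0,0,-0.0005,0,0,0,1],[0,0,-0.0003,0,0,0,1],[0,0,0,0,0,0,1]]])

```text
clock: 14.13
position: [569.8, 51.6, 64.0]
tool_rot: [0.0, 0.725, 0.689, 0.0]
wrist_force: [-4.6, 0.4, 7.7]
grip_width: 22.7
```

Emit:
jog_arm(motion=[[[0,0,-0.0005,0,0,0,1],[0,0,-0.0005,0,0,0,1],[0,0,-0.0003,0,0,0,1],[0,0,0,0,0,0,1]]])

```text
clock: 14.47
position: [569.9, 51.6, 63.9]
tool_rot: [0.0, 0.725, 0.689, 0.0]
wrist_force: [-10.4, 0.1, 18.4]
grip_width: 22.6
```

Flush at the home height (63.9) with a firm stop at 18 N. I unload the press, open, and retreat upward.

Emit:
jog_arm(motion=[[[0,0,0.0008,0,0,0,1],[0,0,0.001,0,0,0,1],[0,0,0,0,0,0,0.45],[0,0,0,0,0,0,0.3],[0,0,0,0,0,0,0.1],[0,0,0,0,0,0,0.1],[0,0,0,0,0,0,0.1],[0,0,0,0,0,0,0.1]]])

```text
clock: 15.13
position: [569.6, 51.6, 63.3]
tool_rot: [-0.0, 0.725, 0.689, -0.0]
wrist_force: [-0.2, 0.3, 0.3]
grip_width: 38.2
```

Emit:
jog_arm(motion=[[[0,0,0.005,0,0,0,0.1],[0,0,0.01,0,0,0,0.1],[0,0,0.02,0,0,0,0.1],[0,0,0.03,0,0,0,0.1],[0,0,0.03,0,0,0,0.1],[-0.02,-0.03,0.02,0,0,0,0.1],[-0.03,-0.03,0.02,0,0,0,0.1],[-0.03,-0.03,0.01,0,0,0,0.1],[-0.03,-0.02,0,0,0,0,0.1],[-0.03,0,0,0,0,0,0.1],[-0.02,0,0,0,0,0,0.1],[0,0,0,0,0,0,0.1]]])

```text
clock: 16.13
position: [411.9, -54.1, 206.8]
tool_rot: [0.0, 0.726, 0.688, 0.0]
wrist_force: [0.4, 0.3, 0.0]
grip_width: 38.4
```

```bash
python3 - <<'E'
from h import *
s=arm.state();print(s['clock'],s['position'],s['wrist_force'],s['grip_width'])
d=grab("side");np.savez("side9.npz",**d);P=cv2.resize(d["image"][130:240,210:330],None,fx=5,fy=5,interpolation=cv2.INTER_CUBIC);cv2.imwrite("pics/s5.png",P)
K=d["intrinsics"];T=d["camera_from_world"]
for z in (97,100,105):
    c=T@np.array([569.8,51.6,z,1]);print(z,K[0,0]*c[0]/-c[2]+K[0,2],K[1,1]*-c[1]/-c[2]+K[1,2])
P=pts(d);m=masks(d["image"])
for k in("red","blue"):
    a=m[k].copy();a[:,:250]=0;a[:,310:]=0;a[:150]=0;a[250:]=0;q=P[a];print(k,len(q),np.median(q,0),np.percentile(q,[3,97],axis=0).round(1))
E
```

```text
16.1333 [411.86340258 -54.14782844 206.80393497] [0.41838161 0.32535117 0.0055852 ] 38.37676079914246
97 274.1385597177345 185.4672495188181
100 274.1597204251608 184.48507990483012
105 274.19518884559136 182.83882091636104
red 109 [569.55201382  43.09746621  87.75809657] [[560.9  39.6  67.4]
 [578.4  56.2 100. ]]
blue 240 [561.4220897   32.81212593  57.05714759] [[542.3  25.6  44.6]
 [592.1  75.6  60.7]]
```

View pics/s5.png

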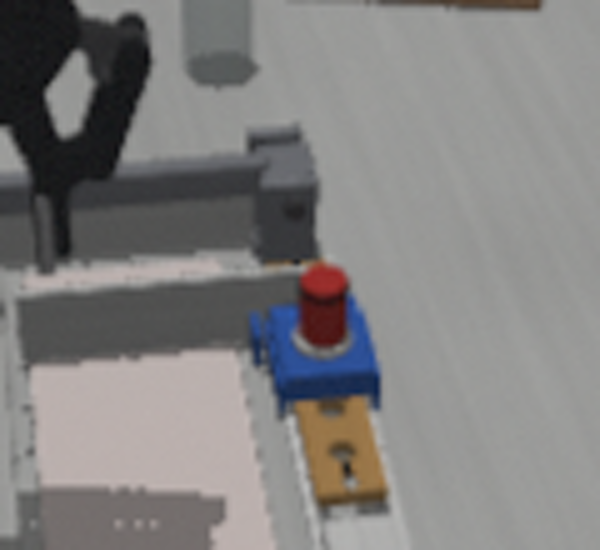

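The flange sits flush on the saddle with the pin upright. Two strip holes (fifth and fourth) are visible in front of the saddle at (345,455) and (333,408), so the pin is in the third hole.

```bash
python3 -c "
from h import *
print(arm.finish_job())"
```

```text
the job is handed in; nothing more can be done
None
```

The pin is seated in the third hole from the blade, its flange flush on the stop, and the job is handed in at about 16 s of the 51 s allowed; no verdict was reported.

- **What I did:** I gripped the knob with the jaws along the slicer's x and drew the pin up 24 mm. I then slid the stop along by the pin and pressed about 7 N on the brass strip. The hole was felt 2 to 3 mm past the first touch, and I pushed the pin in there until it stopped, with about 18 N at most.
- **Depth and click:** The tool ended at z = 63.9 mm, against 64.0 mm when I first gripped the parked pin. The pin pulled downward by about 7 N on the way in, which fits the balls snapping out under the plate. After release, the camera gave knob heights within 0.4 mm of those at the start.
- **Position:** Stop travel worked out at about 145.5 mm, inside the 128.5–151.5 mm window. In the last image, holes five and four are visible in front of the saddle, so the pin is in the third.
- **Disagreement:** The camera put the third hole at about 143 mm of travel, 2 mm short of where it was felt. That is about the calibration error.
- **Not checked:** The arm's route stayed well away from the jar, bowl and cup, but I did not measure them again at the end.

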